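Hang the bench mallet in its keyed collar

ROBOT

A 6-joint arm with a two-finger parallel gripper is mounted at the origin on a cart in front of the work surface, level with it; the furniture and walls round the work are solid. World frame = base frame: x ahead of the robot, y to its left, z up, the work surface at z = 0. Lengths are in m, angles in degrees, forces in N, time in s.
With the tool pointing down it reaches from about 0.3 to 0.75 m from the base axis. Payload 8.5 kg.
Tool frame: the origin (TCP) lies at the centre of the arm's flange, where the gripper is bolted on; the fingertips stand 173 mm ahead of it and the grasp point (between the pads) lies env.pinch_z ahead of it (env.pinch_z is the distance from the TCP to the grasp point, in m); z points along the fingers, y is the line along which they close (so a half turn about z gives the same grasp; the last joint's range is limited). The gripper opens to 85 mm and grips with 20 to 120 N. Pads are 22 mm wide; open, the fingers measure 114 mm over their backs; the gripper's body (76 mm by 85 mm) begins 54 mm behind the grasp point. The pads swing forward as they close: fully open they stand 13 mm farther back than shut.
Start: joints at [55.388, 21.807, 74.336, -0, 83.858, -12.336], TCP at [0.208, 0.509, 0.405] pointing down, gripper open.
Joint ranges: [-178.18, 178.18], [-50.72, 133.34], [12.68, 142.11], [-81.47, 261.47], [9.98, 163.14], [-165.26, 165.26]. Speed limits (degrees/s): [136.94, 136.94, 180, 180, 180, 180].

INTERFACE

Orientations are given as a 3x3 rotation matrix whose columns are the frame's x, y, z axes.
In Python, from rig import env, get_image, job, spotter gives the robot as it stands. The module is installed in compiled form; this text tells all that it offers.
- The arm moves only by the shell command python3 -m creep 'ROWS' [FORCE]. ROWS is text: rows parted by semicolons, each of 7 numbers parted by spaces: the turn, a rotation vector about the tool's x, y, z in units of 8 degrees (1.0 is 8 degrees), then the shift along the tool's x, y, z in units of 30 mm (1.0 is 30 mm), then the finger opening in mm, from 0 to 85.4. A call has 1 to 12 rows; each row is the pose to reach, as a shift and turn from the pose commanded when the call began, along the tool's axes at that moment; what a row does not reach only later rows make up. A row lasts 1/10 s, in which the tool goes at most 50 mm and 8.59 degrees, less where a joint would pass 70% of its speed; a pose out of reach is approached as far as the arm can. A call with a gripper value outside its range is refused whole. The fingers move at their own pace and stop on an object; FORCE is the grip in N (left out, the last holds). Time passes only in rows, so rows that repeat a pose let the fingers close. It gives the time, the measured TCP pose, the force, the opening and the grip force at its end, in the units of the state.
- env.observe(): the state, without advancing time (a new reading comes with each control period).
- get_image(name): name is "side" or "top" or "wrist"; returns a dict with "image" (384x512x3 uint8, blue, green, red), "depth" (384x512 float32, m along the optical axis (not along the pixel's ray), 0 where there is no reading), "intrinsics" (3x3 intrinsics, pixels), "view" (4x4, takes a point from world to camera coordinates). Camera axes: x right, y up, looking along -z (the intrinsics and any distortion apply to the point x, -y, -z); pixel columns grow to the right and rows downward; lengths in m; the calibration is good to about 2 mm. A picture is of the moment at which its call begins.
- job.close_job(): hands the job in; it is judged then, once.
Trained networks look in a picture, given as the dict that the camera call returned (one of the last four; its "shot" number tells which), for a name from the list of things; names that differ only in an ending like _2 or _b are one class to them, and where a whole thing is asked for, a point or a joint stands for the part that bears it (a point fixed in the world has none). Each returns a list of dicts, best first, with "p" (0 to 1); they miss things now and then, are a little off and sometimes report something else, mostly with a low value. They report only what shows in the picture. A call takes as long as a camera call. They do not tell look-alikes from the thing itself.
- spotter.boxes_of(label, picture): "xy" ([column, row] in pixels, amid what is visible of it).
The state is a dict: "time_s": time; "q": joint angles; "qvel": joint speeds; "joint_efforts": joint torques, N m; "position": TCP position; "tool_rot": TCP orientation; "ft_force": force on the tool from outside, world axes, zero at the start; "wrist_torque": the same for the moment, N m; "grip_width": finger opening in m; "gripper_force": force on a finger pad.
Only numpy, scipy, OpenCV 4.12 (cv2) and the standard library are available. Lean on these libraries where they do the work, as an engineer would, in place of code of your own. Each camera call takes 0.05 s, during which the arm holds its last target. There are 200 camera calls.

TASK

Take the small mallet out of the white drainer block and hang it handle-first in the blue collar on the stand: feel for the hole, lower the handle through it, turn the mallet under light pressure until its cross pin drops into the collar's slot, and leave it hanging upright with its shoulder fully home on the collar. Work gently: never press the collar more than about 6 mm down on its rubber buffers or push hard on it sideways, do not drop the mallet, and leave the other things on the bench where they are.

Things in the scene. Friction and masses are not known exactly. Their poses are not given: they have to be found in the camera images.
- mallet_head (a point): Mallet to hang up, about 0.14 kg, standing handle down in the drainer. Point: centre of its steel head block, where it is gripped, 36 (x) x 28 (y) x 26 (z) mm; grip the two flat sides, 28 mm apart along y. A red round face 27 mm wide, 14 mm long on each x end. z up along the mallet. A steel shoulder 26 mm wide, 13 to 25 mm below the point, is what comes to rest on the collar.
- mallet_pin (a point): Middle of the mallet's flat-bottomed square cross pin (steel, 8 x 8 mm, 30 mm long), 33 mm below the head's centre, through the handle along x (parallel to the head), so its underside is 12 mm below the shoulder. Same axes as mallet_head. A half turn looks and fits the same.
- mallet_foot (a point): Centre of the flat lower end of the mallet's straight round handle, 14 mm thick, 110 mm below the head's centre; its edge has only a 1 mm chamfer. Same axes as mallet_head.
- drainer: Fixed white drainer block, 80 x 80 x 60 mm high; the mallet stands 55 mm deep in its central round hole (19 mm wide), turned up to 0.6 rad against it. Origin at the centre of its underside, on the bench.
- stand_mark (a point): Nominal collar centre on the stand, at the height of the collar's flat top face, 114 mm above the bench; z up, axes as the stand. The real collar is clamped off this mark by an unmeasured 0 to 7 mm in x and in y, either way, and is turned up to 0.7 rad either way: feel for its hole and slot. Mallet home: head centre 25 mm above this mark; with the pin lying across the collar's top, 37 mm.
- collar (a joint): Blue collar block, 64 x 66 x 16 mm, with an upright hole 17 mm wide, no lead-in. Across the hole along the collar's x runs a slot 11 mm wide, 36 mm long, also right through: it takes the cross pin, not the handle. Value: how far it is pressed down on its buffers, m: 0 at rest, stop at 0.008; 2.4 N starts it, then 3 N per mm. It cannot shift sideways or turn.
- stand: Fixed stand: grey base plate 110 x 110 mm, two posts and an aluminium frame 88 mm high with a 44 mm square opening that carries the blue collar; the space under the collar is free for the handle. Origin at the centre of its underside.
- vial_dark: Bystander: small dark vial, 29 mm wide, 53 mm high, standing on the bench. Origin at its underside.
- petri_0: Bystander: clear petri dish, 60 mm wide, 15 mm high. Origin at its underside.
- lab_timer: Bystander: small grey lab timer lying on the bench, 70 x 62 x 18 mm. Origin at its underside.
- beaker_waste: Bystander: clear plastic beaker, 62 mm wide, 85 mm high. Origin at its underside.
Mind the look-alikes: they are no part of the job. Leave any purple look-alike of the part that bears mallet_head alone.

How it is judged (in metres and radians):
On the way, in this order (a step that is already met when the one before it is completed fails the run):
1. the mallet is lifted clear of the drainer (z of mallet_foot in the frame of drainer above 0.065 m), for 0.1 s.
2. the handle has gone at least 25 mm down through the collar, upright (z of mallet_foot in the frame of stand_mark below -0.025 m and horizontal distance between mallet_foot and stand_mark below 0.016 m and angle between mallet_head's own z axis and vertical below 0.2 rad), for 0.1 s.
At the end, for the whole second after the job is handed in: The mallet hangs released and at rest, handle down through the collar, within 0.1 rad of upright, its shoulder home on the collar (head centre 20 to 28.5 mm above the mark, so the pin is in the slot), head and foot within 16 mm of the mark sideways (z of mallet_head in the frame of stand_mark between 0.02 and 0.0285 m and horizontal distance between each of mallet_head, mallet_foot and stand_mark below 0.016 m and angle between mallet_head's own z axis and vertical below 0.1 rad and velocity of joint collar below 0.02 m/s and value of joint collar below 0.002 m and linear speed of mallet below 0.02 m/s); the robot touches nothing.
It fails at once if the collar is pressed down by more than 7 mm (value of joint collar above 0.007 m).
It fails at once if the mallet bears on the collar with more than 40 N (contact force between mallet and collar above 40 N).
It fails at once if a bystander is moved by more than 25 mm (distance of any of vial_dark, petri_0, lab_timer, beaker_waste from where it was at the start of the episode above 0.025 m).
It fails at once if the mallet is dropped or laid over (height (world z) of mallet_head below 0.09 m or angle between mallet_head's own z axis and vertical above 0.6 rad).
It also fails if it takes over 72 s, if anything falls off the work surface, if the arm or the gripper's body presses on something with over 40 N, if the wrist force passes 120 N, or if a joint passes its speed limit or range.

## Working session

There is one attempt and no reset: what is moved stays moved. The work goes in short steps, Python scripts to look and compute and a shell command to move; the robot and the scene stay as the last step left them, time stands still between calls to the robot, and variables do not carry over. Pictures are saved under pics/ and viewed, at most 10 in all, crops included, and the job is handed in when it is done.

```bash
mkdir -p pics; cat > h.py <<'E'
import numpy as np, cv2
from rig import env,get_image,job,spotter
def px2w(P,u,v,r=1,d=None):
    D=P["depth"]; u0,v0=int(round(u)),int(round(v))
    if d is None:
        w=D[max(0,v0-r):v0+r+1,max(0,u0-r):u0+r+1]; w=w[w>0]; d=np.median(w) if w.size else np.nan
    K=P["intrinsics"]; c=np.array([(u-K[0,2])/K[0,0]*d,-(v-K[1,2])/K[1,1]*d,-d,1])
    return (np.linalg.inv(P["view"])@c)[:3]
def cloud(P):
    D=P["depth"];K=P["intrinsics"];v,u=np.mgrid[:D.shape[0],:D.shape[1]]
    c=np.stack([(u-K[0,2])/K[0,0]*D,-(v-K[1,2])/K[1,1]*D,-D,np.ones_like(D)],-1)
    return (c@np.linalg.inv(P["view"]).T)[...,:3]
E
python3 - <<'E'
from h import *
np.set_printoptions(precision=4,suppress=True)
s=env.observe();print(s["position"],s["tool_rot"],env.pinch_z,s["time_s"],s["ft_force"])
ims=[]
for n in("top","side"):
    P=get_image(n);ims.append(P["image"])
    for l in("mallet_head","drainer","collar","stand","vial_dark","petri_0","lab_timer","beaker_waste"):
        for b in spotter.boxes_of(l,P)[:3]: print(n,l,round(b["p"],2),b["xy"],px2w(P,*b["xy"]))
    np.savez(n+".npz",**{k:P[k] for k in("image","depth","intrinsics","view")})
cv2.imwrite("pics/a.png",cv2.resize(np.hstack(ims),(800,300)))
E
```

```text
[0.2085 0.5089 0.4041] [[-0.9254  0.379  -0.0008]
 [ 0.379   0.9254 -0.0012]
 [ 0.0003 -0.0014 -1.    ]] 0.1547 0.0 [0.3845 0.0095 0.1214]
top mallet_head 0.72 [135.3, 210.5] [0.4508 0.3032 0.1221]
top mallet_head 0.68 [297.3, 209.3] [ 0.425  -0.1583  0.1279]
top mallet_head 0.57 [211.5, 204.6] [0.4543 0.0854 0.1235]
top drainer 0.97 [288.0, 216.5] [ 0.4148 -0.1368  0.0584]
top collar 0.8 [368.7, 199.6] [ 0.4447 -0.3737  0.1012]
top stand 0.62 [293.7, 211.5] [ 0.4191 -0.1474  0.1294]
top stand 0.61 [349.0, 205.1] [ 0.4345 -0.3187  0.0837]
top vial_dark 0.58 [326.5, 228.8] [ 0.372  -0.2532  0.0407]
top petri_0 0.86 [251.5, 238.5] [ 0.3587 -0.0219  0.0145]
top lab_timer 0.92 [242.9, 154.9] [ 0.6312 -0.0096  0.0156]
top beaker_waste 0.94 [213.0, 169.2] [0.5885 0.0894 0.0171]
side mallet_head 0.76 [241.7, 179.5] [0.4516 0.077  0.0757]
side mallet_head 0.65 [226.4, 210.4] [ 0.4214 -0.1724  0.1176]
side mallet_head 0.54 [257.0, 157.0] [0.4985 0.1929 0.1012]
side drainer 0.77 [227.8, 241.5] [ 0.4253 -0.1971  0.0475]
side drainer 0.21 [230.4, 273.3] [ 0.4411 -0.3819  0.1115]
side collar 0.73 [231.1, 272.7] [ 0.4424 -0.3814  0.1125]
side collar 0.27 [208.9, 212.8] [ 0.361  -0.0145  0.0136]
side stand 0.86 [235.9, 310.5] [ 0.4524 -0.4196  0.059 ]
side stand 0.3 [227.6, 209.0] [ 0.4242 -0.1718  0.121 ]
side vial_dark 0.8 [199.8, 266.8] [ 0.3687 -0.273   0.0346]
side petri_0 0.48 [209.4, 214.4] [ 0.3629 -0.0201  0.0117]
side beaker_waste 0.56 [280.4, 186.7] [0.567  0.0588 0.0629]
```

View pics/a.png

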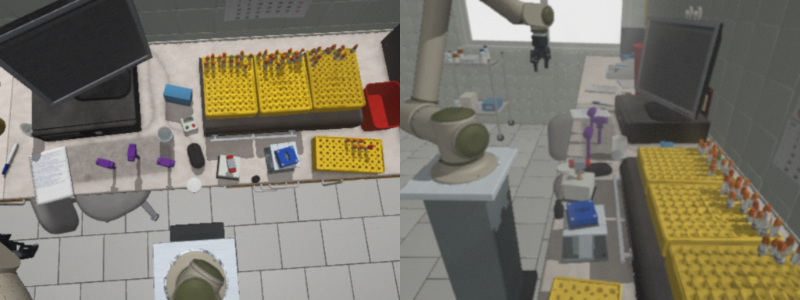

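The wide view shows purple mallets at top-camera (135,210), (168,195) and (211,205). The red-faced steel one stands in the white drainer at (297,209), which fits the task. The blue collar is at (368,199). I'll confirm in an enlarged crop.

```bash
python3 - <<'E'
from h import *
np.set_printoptions(precision=4,suppress=True)
P=dict(np.load("top.npz"));I=P["image"]
cv2.imwrite("pics/b.png",cv2.resize(I[160:250,250:410],(800,450),interpolation=cv2.INTER_CUBIC))
for n in("top","side"):
    P=dict(np.load(n+".npz"));C=cloud(P);hsv=cv2.cvtColor(P["image"],cv2.COLOR_BGR2HSV);X,Y,Z=C[...,0],C[...,1],C[...,2]
    reg=(abs(X-.425)<.06)&(abs(Y+.155)<.06)
    m=reg&(Z>.1)&(Z<.16); red=reg&(((hsv[...,0]<8)|(hsv[...,0]>172))&(hsv[...,1]>120))&(Z>.08)
    dr=reg&(Z>.054)&(Z<.066)
    bl=(abs(X-.44)<.09)&(abs(Y+.37)<.09)&(abs(hsv[...,0].astype(int)-110)<15)&(hsv[...,1]>120)&(Z>.105)&(Z<.125)
    for nm,k in(("head",m),("red",red),("drain",dr),("collar",bl)):
        p=C[k]
        if len(p)<5: print(n,nm,len(p));continue
        r=cv2.minAreaRect((p[:,:2]*1000).astype(np.float32))
        print(n,nm,len(p),p.mean(0),np.median(p,0),"rect",r, p.min(0),p.max(0))
E
```

```text
top head 225 [ 0.4263 -0.1543  0.1255] [ 0.4261 -0.1539  0.1269] rect ((427.5514221191406, -155.3589630126953), (63.52642059326172, 28.262004852294922), 8.057092666625977) [ 0.3954 -0.1712  0.1056] [ 0.4586 -0.1393  0.1313]
top red 68 [ 0.4253 -0.1535  0.1259] [ 0.4083 -0.1533  0.126 ] rect ((427.0914001464844, -153.88104248046875), (63.08146286010742, 20.81300926208496), 7.390988349914551) [ 0.3954 -0.1675  0.1155] [ 0.4586 -0.1404  0.1313]
top drain 475 [ 0.4239 -0.1522  0.0596] [ 0.4221 -0.143   0.0596] rect ((427.91339111328125, -155.68377685546875), (80.15230560302734, 80.72238159179688), 79.66925811767578) [ 0.3831 -0.2021  0.054 ] [ 0.4728 -0.1111  0.0658]
top collar 394 [ 0.4427 -0.3644  0.1132] [ 0.4429 -0.3639  0.1133] rect ((443.24676513671875, -365.1540832519531), (61.94147491455078, 63.99339294433594), 13.586959838867188) [ 0.4078 -0.3997  0.105 ] [ 0.477  -0.3296  0.1186]
side head 359 [ 0.4283 -0.1659  0.1182] [ 0.4274 -0.1683  0.1206] rect ((428.0595397949219, -159.26046752929688), (63.94636154174805, 28.75214958190918), 5.302927494049072) [ 0.3956 -0.175   0.1   ] [ 0.4598 -0.1457  0.1284]
side red 31 [ 0.452  -0.1632  0.1207] [ 0.4528 -0.1641  0.1213] rect ((429.60919189453125, -160.24554443359375), (13.798660278320312, 55.750946044921875), 89.60226440429688) [ 0.4017 -0.1673  0.1124] [ 0.4574 -0.1535  0.127 ]
side drain 591 [ 0.4282 -0.1657  0.058 ] [ 0.4294 -0.1677  0.058 ] rect ((428.4920959472656, -158.00076293945312), (84.1898422241211, 80.67798614501953), 81.06360626220703) [ 0.383  -0.2042  0.0541] [ 0.4721 -0.1108  0.0657]
side collar 738 [ 0.4451 -0.3745  0.1115] [ 0.4449 -0.3767  0.1121] rect ((443.8526306152344, -370.1634216308594), (59.92768096923828, 67.50972747802734), 11.1763277053833) [ 0.4133 -0.4074  0.105 ] [ 0.4784 -0.3349  0.1146]
```

View pics/b.png

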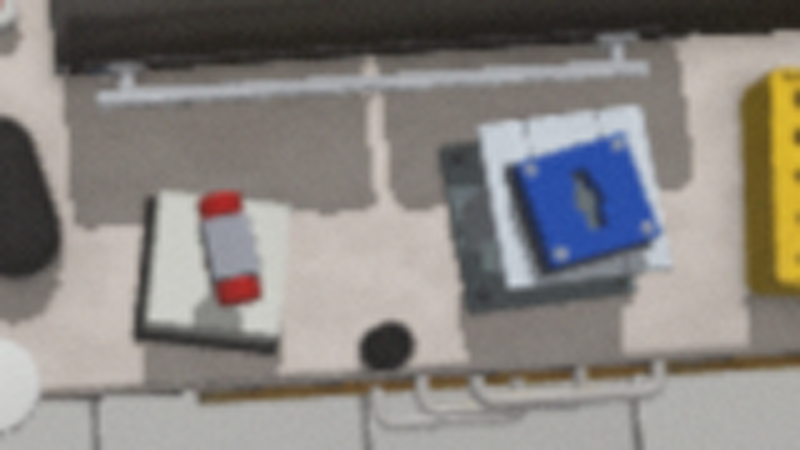

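The steel mallet with red faces in the drainer is confirmed, at crop (230,248). The collar hole with its slot shows at crop (587,200). I'll go above the stand first to look at the collar with the wrist camera.

```bash
cat >> h.py <<'E'
def plan(x,y,z,yaw,q=None):
    """rows units for TCP target, tool down, tool y at world yaw deg"""
    from scipy.spatial.transform import Rotation as R
    s=env.observe();T=np.array(s["tool_rot"]);a=np.radians(yaw)
    ty=np.array([np.cos(a),np.sin(a),0]);tz=np.array([0,0,-1.]);D=np.stack([np.cross(ty,tz),ty,tz],1)
    rv=np.degrees(R.from_matrix(T.T@D).as_rotvec())/8
    sh=T.T@(np.array([x,y,z])-s["position"])/.03
    print("turn",rv.round(2),"shift",sh.round(2))
E
python3 -m creep '0 0 18.1 -18.3 -24.05 0 85;0 0 18.1 -18.3 -24.05 0 85;0 0 18.1 -18.3 -24.05 0 85;0 0 18.1 -18.3 -24.05 0 85;0 0 18.1 -18.3 -24.05 0 85;0 0 18.1 -18.3 -24.05 0 85;0 0 18.1 -18.3 -24.05 0 85;0 0 18.1 -18.3 -24.05 0 85;0 0 18.1 -18.3 -24.05 0 85;0 0 18.1 -18.3 -24.05 0 85;0 0 18.1 -18.3 -24.05 0 85;0 0 18.1 -18.3 -24.05 0 85'
python3 -c "
from h import *
plan(.443,-.367,.405,-77);print(env.observe()['q'])"
```

```text
time_s: 2.1
position: [0.3635, -0.0728, 0.4051]
tool_rot: [[0.585, 0.811, 0.001], [0.811, -0.585, -0.0], [0.0, 0.001, -1.0]]
ft_force: [2.0, 0.3, 0.9]
grip_width: 0.0848
gripper_force: 0.0
turn [ 0.01 -0.    5.15] shift [-6.4   7.88  0.01]
[-2.98096260e+01  3.38177059e+00  9.92283340e+01  8.94254326e-03
  7.73245945e+01  5.99199904e+00]
```

```bash
python3 -m creep '0 0 5.15 -6.4 7.88 0 85;0 0 5.15 -6.4 7.88 0 85;0 0 5.15 -6.4 7.88 0 85;0 0 5.15 -6.4 7.88 0 85;0 0 5.15 -6.4 7.88 0 85;0 0 5.15 -6.4 7.88 0 85;0 0 5.15 -6.4 7.88 0 85;0 0 5.15 -6.4 7.88 0 85'
python3 - <<'E'
from h import *
s=env.observe();print(s["q"],s["ft_force"])
P=get_image("wrist");np.savez("w1.npz",**{k:P[k] for k in("image","depth","intrinsics","view")})
print(np.linalg.inv(P["view"]).round(3),P["intrinsics"])
cv2.imwrite("pics/c.png",P["image"])
E
```

```text
time_s: 2.9
position: [0.4451, -0.365, 0.4039]
tool_rot: [[0.973, 0.23, -0.001], [0.23, -0.973, 0.001], [-0.0, -0.001, -1.0]]
ft_force: [0.1, 0.8, 0.6]
grip_width: 0.0849
gripper_force: 0.0
[-5.11347285e+01  2.44493396e+01  7.01838221e+01  5.45991433e-03
  8.54379689e+01  2.55401234e+01] [0.11398464 0.80383991 0.5977366 ]
[[ 0.23   0.935  0.271  0.513]
 [-0.973  0.221  0.062 -0.349]
 [-0.002 -0.278  0.961  0.373]
 [ 0.     0.     0.     1.   ]] [[297.3622968    0.         250.39031781]
 [  0.         297.3622968  197.13946615]
 [  0.           0.           1.        ]]
```

View pics/c.png

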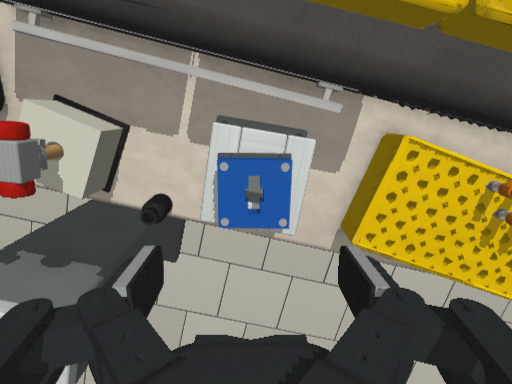

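The wrist view shows the collar at about (254,192), with its slot running nearly vertical in the image. Now I'll measure the collar.

```bash
python3 - <<'E'
from h import *
np.set_printoptions(precision=4,suppress=True)
P=dict(np.load("w1.npz"));I=P["image"];C=cloud(P);Z=C[...,2]
K=P["intrinsics"];T=np.linalg.inv(P["view"])
v,u=np.mgrid[:384,:512];ray=np.stack([(u-K[0,2])/K[0,0],-(v-K[1,2])/K[1,1],-np.ones(u.shape)],-1)@T[:3,:3].T
def plane(z): return T[:3,3]+ray*((z-T[2,3])/ray[...,2])[...,None]
win=(abs(u-254)<48)&(abs(v-192)<48)
hsv=cv2.cvtColor(I,cv2.COLOR_BGR2HSV)
blue=win&(abs(hsv[...,0].astype(int)-110)<15)&(hsv[...,1]>150)
zt=np.median(Z[blue]);print("ztop",zt)
top=blue&(abs(Z-zt)<.004)
pl=plane(zt)
r=cv2.minAreaRect((pl[top][:,:2]*1000).astype(np.float32));print("rect",r)
for th in(.005,.01):
    ins=(abs(u-254)<18)&(abs(v-192)<22)&(Z<zt-th); p=pl[ins][:,:2]*1000
    print(len(p),p.mean(0),cv2.minAreaRect(p.astype(np.float32)))
ins=(abs(u-254)<18)&(abs(v-192)<22)&~blue; p=pl[ins][:,:2]*1000
print("colour",len(p),p.mean(0),cv2.minAreaRect(p.astype(np.float32)))
# frame (88mm) 
fr=(abs(u-254)<75)&(abs(v-192)<85)&(abs(Z-.088)<.006)&~blue
print(fr.sum(),cv2.minAreaRect((C[fr][:,:2]*1000).astype(np.float32)))
# mallet head + drainer
w=(u<120)&(v>60)&(v<230)
for nm,m in(("head",w&(Z>.11)&(Z<.16)),("drain",w&(abs(Z-.06)<.004))):
    print(nm,m.sum(),C[m].max(0),cv2.minAreaRect((C[m][:,:2]*1000).astype(np.float32)))
cv2.imwrite("pics/d.png",cv2.resize(I[140:245,200:310],(660,600)[:2],interpolation=cv2.INTER_CUBIC))
E
```

```text
ztop 0.11404941326745704
rect ((443.5112609863281, -367.5389404296875), (63.832130432128906, 65.24150848388672), 12.592081069946289)
529 [ 443.9824 -367.6073] ((443.72021484375, -367.8227844238281), (33.782569885253906, 16.354427337646484), 13.314977645874023)
472 [ 444.4586 -367.2746] ((444.5608215332031, -367.15838623046875), (31.842670440673828, 15.44104290008545), 13.331098556518555)
colour 469 [ 445.8095 -366.9338] ((445.5654602050781, -367.3436584472656), (31.81967544555664, 16.19122314453125), 12.998126983642578)
4945 ((449.1900329589844, -368.382568359375), (99.86820983886719, 100.14249420166016), 3.702019691467285)
head 2491 [ 0.4594 -0.145   0.1306] ((426.9813232421875, -160.96026611328125), (64.53169250488281, 22.96514892578125), 8.15107536315918)
drain 4342 [ 0.4725 -0.12    0.0639] ((426.1383972167969, -156.45315551757812), (80.85257720947266, 80.97705841064453), 79.8436050415039)
```

View pics/d.png

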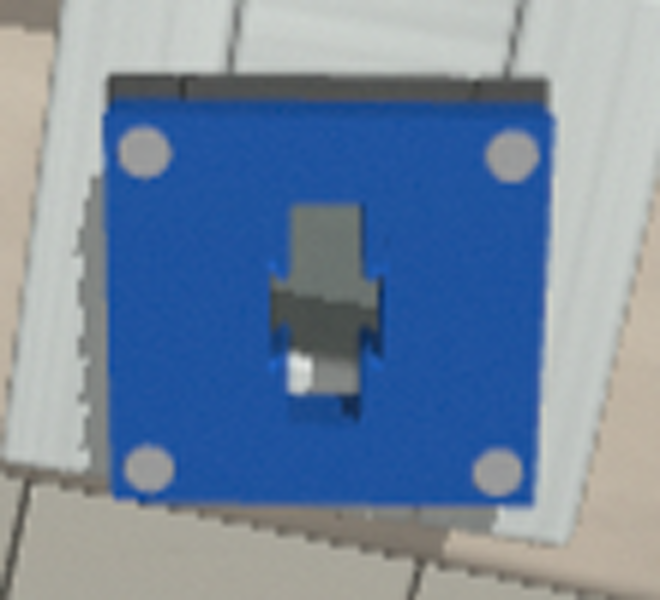

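```bash
python3 -c "
from h import *
plan(.4272,-.1565,.36,-81.9)"
```

```text
turn [-0.01  0.    0.66] shift [ 1.02 -6.86  1.49]
```

```bash
python3 -m creep '0 0 0.65 1 -6.85 0 85;0 0 0.65 1 -6.85 0 85;0 0 0.65 1 -6.85 0.7 85;0 0 0.65 1 -6.85 1.5 85;0 0 0.65 1 -6.85 1.5 85;0 0 0.65 1 -6.85 1.5 85;0 0 0.65 1 -6.85 1.5 85'
python3 - <<'E'
from h import *
np.set_printoptions(precision=4,suppress=True)
P=get_image("wrist");I=P["image"];C=cloud(P);X,Y,Z=C[...,0],C[...,1],C[...,2]
s=env.observe();print(s["q"])
reg=(abs(X-.427)<.055)&(abs(Y+.156)<.05)
h=reg&(Z>.122)&(Z<.14);print("ztop",np.median(Z[h]))
print("head",h.sum(),cv2.minAreaRect((C[h][:,:2]*1000).astype(np.float32)))
hsv=cv2.cvtColor(I,cv2.COLOR_BGR2HSV);red=(hsv[...,0]<8)|(hsv[...,0]>172);red&=hsv[...,1]>120
st=h&~red; print("steel",cv2.minAreaRect((C[st][:,:2]*1000).astype(np.float32)),C[st].mean(0))
d=reg&(abs(Z-.06)<.004);print("drain",cv2.minAreaRect((C[d][:,:2]*1000).astype(np.float32)))
plan(.4272,-.1565,.267,-81.9)
E
```

```text
time_s: 3.65
position: [0.4265, -0.1566, 0.3606]
tool_rot: [[0.99, 0.144, 0.001], [0.144, -0.99, -0.001], [0.001, 0.001, -1.0]]
ft_force: [0.6, -0.1, -0.2]
grip_width: 0.085
gripper_force: 0.0
[-35.2044  14.7033  93.0148  -0.0069  72.1716  46.5767]
ztop 0.12777318669769208
head 2931 ((426.5281677246094, -156.31394958496094), (63.85542297363281, 28.07295036315918), 7.05502462387085)
steel ((420.33172607421875, -157.080810546875), (51.36800765991211, 28.07295036315918), 7.055025100708008) [ 0.4275 -0.156   0.1279]
drain ((426.0238037109375, -156.26638793945312), (80.11968994140625, 80.62413024902344), 79.96998596191406)
turn [ 0.01 -0.01  0.02] shift [ 0.02 -0.03  3.12]
```

```bash
python3 -m creep '0 0 0.08 0.01 0 1.5 85;0 0 0.08 0.01 0 2.6 85;0 0 0.08 0.01 0 3.1 85;0 0 0.08 0.01 0 3.1 85;0 0 0.08 0.01 0 3.1 26;0 0 0.08 0.01 0 3.1 26;0 0 0.08 0.01 0 3.1 26;0 0 0.08 0.01 0 3.1 26;0 0 0.08 0.01 0 3.1 26;0 0 0.08 0.01 0 3.1 26;0 0 0.08 0.01 0 3.1 26' 80
```

```text
time_s: 4.8
position: [0.4271, -0.1572, 0.2675]
tool_rot: [[0.991, 0.131, 0.001], [0.131, -0.991, -0.001], [0.001, 0.001, -1.0]]
ft_force: [0.4, 0.2, 6.2]
grip_width: 0.0273
gripper_force: 60.6
```

```bash
python3 -m creep '0 0 0 0 0 0 20;0 0 0 0 0 -0.7 20;0 0 0 0 0 -1.7 20;0 0 0 0 0 -3 20;0 0 0 0 0 -4.4 20;0 0 0 0 0 -4.6 20;0 0 0 0 0 -4.6 20;0 0 0 0 0 -4.6 20'
python3 - <<'E'
from h import *
np.set_printoptions(precision=4,suppress=True)
s=env.observe();print(s["ft_force"],s["wrist_torque"],s["position"])
P=get_image("side");I=P["image"];C=cloud(P);X,Y,Z=C[...,0],C[...,1],C[...,2]
m=(abs(X-.427)<.05)&(abs(Y+.165)<.04)&(Z>.09)&(Z<.27)
for a in np.arange(.13,.26,.01):
    k=m&(abs(Z-a)<.005);print(a.round(3),k.sum(),C[k].mean(0) if k.any() else "",np.ptp(X[k]).round(3) if k.any() else "")
P2=get_image("wrist")
cv2.imwrite("pics/e.png",np.hstack([cv2.resize(I[110:260,150:300],(384,384)),P2["image"][:,64:448]]))
plan(.4436,-.3676,.405,-77)
E
```

```text
time_s: 5.6
position: [0.4268, -0.1571, 0.4034]
tool_rot: [[0.991, 0.131, -0.002], [0.131, -0.991, 0.001], [-0.002, -0.002, -1.0]]
ft_force: [-0.9, 0.1, -1.9]
grip_width: 0.0272
gripper_force: 79.0
[-0.9292  0.1148 -1.9453] [-0.0206  0.0188 -0.049 ] [ 0.4268 -0.1571  0.4034]
0.13 0  
0.14 14 [ 0.4281 -0.1618  0.1427] 0.011
0.15 21 [ 0.428  -0.1615  0.1505] 0.014
0.16 27 [ 0.4272 -0.1613  0.16  ] 0.014
0.17 28 [ 0.4273 -0.161   0.17  ] 0.014
0.18 28 [ 0.4274 -0.161   0.1803] 0.014
0.19 26 [ 0.4278 -0.1611  0.1901] 0.014
0.2 28 [ 0.4278 -0.1613  0.1997] 0.013
0.21 36 [ 0.4283 -0.1615  0.2109] 0.026
0.22 40 [ 0.4271 -0.1609  0.2185] 0.027
0.23 23 [ 0.4282 -0.1755  0.2311] 0.022
0.24 92 [ 0.4291 -0.1741  0.2408] 0.064
0.25 126 [ 0.4278 -0.174   0.25  ] 0.064
turn [-0.02  0.02 -0.68] shift [-0.37  7.03 -0.07]
```

View pics/e.png

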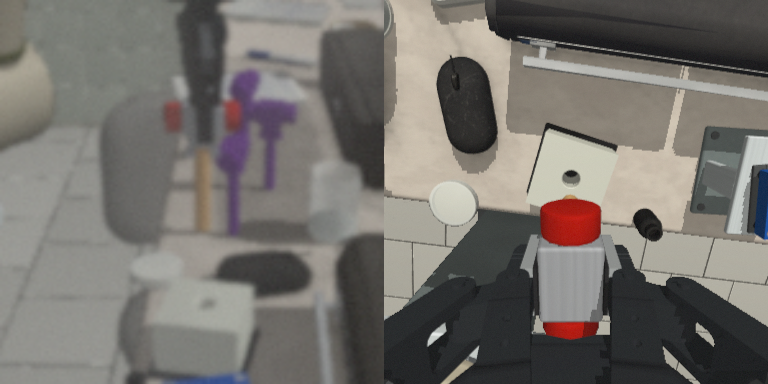

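The mallet is held upright. The foot is at z≈0.141 m, so head z ≈ TCP z − 0.1525. Next I'll go over the collar.

```bash
python3 -m creep '0 0 -0.34 -0.18 3.5 0 20;0 0 -0.68 -0.37 5 0 20;0 0 -0.68 -0.37 6.3 0 20;0 0 -0.68 -0.37 7.03 0 20;0 0 -0.68 -0.37 7.03 0 20;0 0 -0.68 -0.37 7.03 0 20;0 0 -0.68 -0.37 7.03 0 20;0 0 -0.68 -0.37 7.03 0 20;0 0 -0.68 -0.37 7.03 0 20'
python3 - <<'E'
from h import *
np.set_printoptions(precision=4,suppress=True)
s=env.observe();print(s["ft_force"],s["position"])
P=get_image("side");I=P["image"];C=cloud(P);X,Y,Z=C[...,0],C[...,1],C[...,2]
hsv=cv2.cvtColor(I,cv2.COLOR_BGR2HSV)
for nm,m in(("handle",(abs(X-.443)<.02)&(abs(Y+.37)<.03)&(Z>.15)&(Z<.2)),):
    print(nm,m.sum(),C[m].mean(0),C[m].min(0),C[m].max(0))
b=(abs(X-.44)<.07)&(abs(Y+.37)<.07)&(abs(hsv[...,0].astype(int)-110)<15)&(hsv[...,1]>120)
t=b&(Z>.108)&(Z<.118);print("collar top",t.sum(),C[t].min(0),C[t].max(0),cv2.minAreaRect((C[t][:,:2]*1000).astype(np.float32)))
h=(abs(X-.44)<.06)&(abs(Y+.37)<.06)&(Z>.24)&(Z<.265);print("head",C[h].min(0),C[h].max(0))
plan(.4434,-.3676,.38,-77)
E
```

```text
time_s: 6.6
position: [0.4439, -0.3664, 0.405]
tool_rot: [[0.974, 0.226, 0.0], [0.226, -0.974, -0.0], [0.0, 0.0, -1.0]]
ft_force: [-0.2, 0.3, -1.6]
grip_width: 0.0268
gripper_force: 79.4
[-0.2064  0.2764 -1.6425] [ 0.4439 -0.3664  0.405 ]
handle 188 [ 0.4448 -0.3718  0.1754] [ 0.4383 -0.3756  0.1505] [ 0.4509 -0.3668  0.1996]
collar top 658 [ 0.4147 -0.4083  0.108 ] [ 0.4784 -0.335   0.1147] ((443.34356689453125, -369.9306640625), (59.48992919921875, 67.32991027832031), 11.443153381347656)
head [ 0.4126 -0.3973  0.2402] [ 0.4775 -0.35    0.265 ]
turn [ 0.   -0.    0.01] shift [-0.02  0.03  0.84]
```

```bash
python3 -m creep '0 0 0 -0.03 0.03 0.5 20;0 0 0 -0.03 0.03 0.85 20;0 0 0 -0.03 0.03 0.85 20;0 0 0 -0.03 0.03 0.9 20;0 0 0 -0.03 0.03 0.95 20;0 0 0 -0.03 0.03 1 20;0 0 0 -0.03 0.03 1.05 20;0 0 0 -0.03 0.03 1.05 20;0 0 0 -0.03 0.03 1.05 20'
python3 -c "
from h import *
s=env.observe();print(s['position'],s['ft_force'],s['wrist_torque'])"
```

```text
time_s: 7.55
position: [0.4431, -0.3688, 0.3733]
tool_rot: [[0.974, 0.225, 0.0], [0.225, -0.974, -0.0], [0.0, 0.0, -1.0]]
ft_force: [0.6, 0.1, -1.3]
grip_width: 0.0268
gripper_force: 79.4
[ 0.44305769 -0.36882974  0.37327631] [ 0.57354164  0.13239288 -1.27847744] [ 0.05064911 -0.03249209  0.00914424]
```

```bash
python3 -m creep '0 0 0 0 0 0.05 20;0 0 0 0 0 0.1 20;0 0 0 0 0 0.1 20'
python3 -m creep '0 0 0 0 0 0.03 20;0 0 0 0 0 0.07 20;0 0 0 0 0 0.07 20'
```

```text
time_s: 7.85
position: [0.443, -0.3688, 0.3699]
tool_rot: [[0.974, 0.225, -0.0], [0.225, -0.974, 0.0], [-0.0, -0.0, -1.0]]
ft_force: [-0.8, 0.2, -1.3]
grip_width: 0.0271
gripper_force: 79.4
time_s: 8.15
position: [0.443, -0.3688, 0.3679]
tool_rot: [[0.974, 0.225, -0.0], [0.225, -0.974, 0.0], [-0.0, -0.0, -1.0]]
ft_force: [-0.2, 0.2, -1.7]
grip_width: 0.0266
gripper_force: 79.4
```

No contact 8 mm past the expected top, so the foot is in the hole. I'll keep lowering.

```bash
python3 -m creep '0 0 0 0 0 0.15 20;0 0 0 0 0 0.3 20;0 0 0 0 0 0.45 20;0 0 0 0 0 0.6 20;0 0 0 0 0 0.6 20'
python3 -m creep '0 0 0 0 0 0.15 20;0 0 0 0 0 0.3 20;0 0 0 0 0 0.45 20;0 0 0 0 0 0.6 20;0 0 0 0 0 0.6 20'
```

```text
time_s: 8.65
position: [0.443, -0.3688, 0.3493]
tool_rot: [[0.974, 0.225, -0.001], [0.225, -0.974, 0.001], [-0.001, -0.001, -1.0]]
ft_force: [0.2, 0.0, -0.9]
grip_width: 0.0272
gripper_force: 79.4
time_s: 9.15
position: [0.443, -0.3688, 0.3314]
tool_rot: [[0.974, 0.225, -0.001], [0.225, -0.974, 0.001], [-0.001, -0.001, -1.0]]
ft_force: [0.4, -0.5, -1.3]
grip_width: 0.027
gripper_force: 79.4
```

```bash
python3 -m creep '0 0 0 0 0 0.2 20;0 0 0 0 0 0.4 20;0 0 0 0 0 0.6 20;0 0 0 0 0 0.75 20;0 0 0 0 0 0.85 20;0 0 0 0 0 0.85 20'
python3 -m creep '0 0 0 0 0 0.05 20;0 0 0 0 0 0.1 20;0 0 0 0 0 0.15 20;0 0 0 0 0 0.2 20;0 0 0 0 0 0.2 20;0 0 0 0 0 0.2 20'
```

```text
time_s: 9.75
position: [0.443, -0.3688, 0.3062]
tool_rot: [[0.974, 0.225, -0.0], [0.225, -0.974, 0.001], [-0.0, -0.001, -1.0]]
ft_force: [-0.2, -0.7, -1.3]
grip_width: 0.027
gripper_force: 79.4
time_s: 10.35
position: [0.4431, -0.3688, 0.3006]
tool_rot: [[0.974, 0.225, 0.0], [0.225, -0.974, 0.0], [0.0, -0.0, -1.0]]
ft_force: [-0.3, -0.2, -2.1]
grip_width: 0.0271
gripper_force: 79.4
```

```bash
python3 -m creep '0 0 0 0 0 0.05 20;0 0 0 0 0 0.1 20;0 0 0 0 0 0.13 20;0 0 0 0 0 0.13 20'
python3 -m creep '0 0 0 0 0 0.03 20;0 0 0 0 0 0.07 20;0 0 0 0 0 0.1 20;0 0 0 0 0 0.1 20'
```

```text
time_s: 10.75
position: [0.4431, -0.3688, 0.2965]
tool_rot: [[0.974, 0.225, -0.0], [0.225, -0.974, 0.0], [-0.0, -0.0, -1.0]]
ft_force: [0.7, 0.6, -1.9]
grip_width: 0.0272
gripper_force: 79.4
time_s: 11.15
position: [0.443, -0.3688, 0.2936]
tool_rot: [[0.974, 0.225, -0.0], [0.225, -0.974, 0.0], [-0.0, -0.0, -1.0]]
ft_force: [0.2, -1.4, -1.5]
grip_width: 0.027
gripper_force: 79.4
```

```bash
python3 -m creep '0 0 0 0 0 0.03 20;0 0 0 0 0 0.06 20;0 0 0 0 0 0.06 20;0 0 0 0 0 0.06 20'
python3 -m creep '0 0 0 0 0 0.03 20;0 0 0 0 0 0.04 20;0 0 0 0 0 0.04 20;0 0 0 0 0 0.04 20'
```

```text
time_s: 11.55
position: [0.4431, -0.3688, 0.2919]
tool_rot: [[0.974, 0.225, -0.0], [0.225, -0.974, 0.0], [-0.0, -0.0, -1.0]]
ft_force: [-0.4, 0.3, -0.7]
grip_width: 0.0274
gripper_force: 79.4
time_s: 11.95
position: [0.443, -0.3688, 0.291]
tool_rot: [[0.974, 0.225, 0.0], [0.225, -0.974, -0.0], [0.0, 0.0, -1.0]]
ft_force: [-1.2, 1.5, 2.5]
grip_width: 0.0272
gripper_force: 79.6
```

Contact is at the expected home height. Time to release and back off.

```bash
python3 -m creep '0 0 0 0 0 0 32;0 0 0 0 0 0 36;0 0 0 0 0 0 45;0 0 0 0 0 0 60;0 0 0 0 0 0 75;0 0 0 0 0 0 75;0 0 0 0 0 -0.5 75;0 0 0 0 0 -1.5 75;0 0 0 0 0 -3 75;0 0 0 0 0 -4 75;0 0 0 0 0 -4 75' 20
python3 - <<'E'
from h import *
np.set_printoptions(precision=4,suppress=True)
ims=[]
for n in("side","wrist"):
    P=get_image(n);I=P["image"];C=cloud(P);X,Y,Z=C[...,0],C[...,1],C[...,2]
    m=(abs(X-.443)<.05)&(abs(Y+.368)<.05)&(Z>.13)&(Z<.18);t=m&(Z>.145)
    print(n,m.sum(),C[m].min(0),C[m].max(0),np.median(Z[t]) if t.any() else "",cv2.minAreaRect((C[m][:,:2]*1000).astype(np.float32)))
    ims.append(I)
cv2.imwrite("pics/f.png",np.hstack([cv2.resize(ims[0][200:350,160:310],(384,384)),ims[1][:,64:448]]))
E
```

```text
time_s: 13.05
position: [0.443, -0.3687, 0.4153]
tool_rot: [[0.974, 0.225, 0.005], [0.225, -0.974, -0.007], [0.004, 0.008, -1.0]]
ft_force: [-0.4, 0.7, 0.1]
grip_width: 0.075
gripper_force: 0.0
side 597 [ 0.4111 -0.3892  0.1302] [ 0.4762 -0.3535  0.1527] 0.149782976643546 ((443.7164001464844, -369.50982666015625), (64.00707244873047, 31.22722625732422), 12.204628944396973)
wrist 2519 [ 0.4097 -0.3873  0.1309] [ 0.4756 -0.3493  0.1542] 0.15175390892768847 ((442.5260925292969, -368.1980895996094), (63.68911361694336, 27.9821720123291), 12.38616943359375)
```

View pics/f.png

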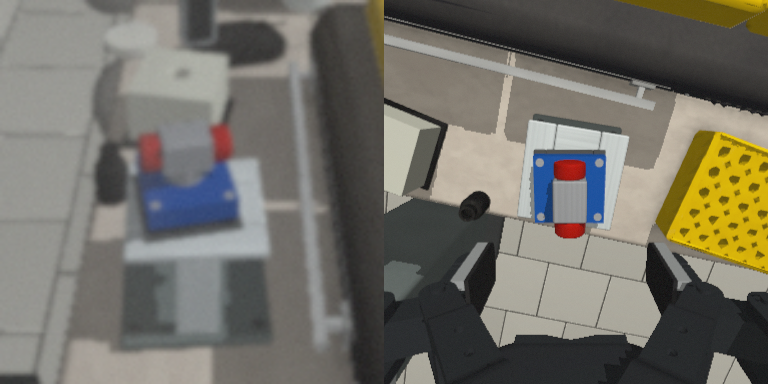

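The mallet sits upright with its shoulder on the collar. The head top is at 0.152 m, so the head centre is at 0.139 m, which is home, and the gripper is clear.

```bash
python3 -m creep '0 0 0 0 0 0 75;0 0 0 0 0 0 75;0 0 0 0 0 0 75' >/dev/null; python3 -c "
from rig import job
print(job.close_job())"
```

```text
the job is handed in; nothing more can be done
None
```

The mallet hangs upright in the blue collar, released, with its pin in the slot and its shoulder home on the collar. The job was handed in after about 13 s; no verdict came back.

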